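# Square a cast cover against its locating pins and weigh it down

### The job

The cast cover lies skewed in the locating fixture: reach in under the suction pipe and push its left corner nearest you, with the opposite corner bearing on the far pin, so that it turns in place until its right-hand edge is flush against both pins. Then find out by lifting which of the two sealed tins in the tray is the full one, and set it down gently, upright, well on top of the cover as a hold-down weight; the empty tin must finish standing in the tray. Push without ramming, do not knock the suction pipe, and leave the other things where they are.

Things in the scene. Friction and masses are not known exactly. Their poses are not given: they have to be found in the camera images.
- fixture: Fixed steel board, 12 mm thick, x -155 to +115, y -185 to +185 mm. Origin at bench height; x points to the pins (to the robot's right, within 0.2 rad), y away from the robot, z up. Two upright pins, 20 mm diameter, 45 mm tall above the board, centres at x +80, y +60 (far) and -60 (near) mm: an edge flush against both is at x = +70 mm.
- pipe: Suction pipe fixed over the fixture (same origin, axes): 30 mm diameter, along y from -195 to +195 mm, axis at x -60 mm, 127 mm above the bench, on posts at y -172 and +172 mm. Its underside is 100 mm above the board, over where the cover's left edge ends up: an upright gripper will not fit there; one leaning 30 to 45 degrees, fingers pointing along +x under it, will. Do not knock it (8 N).
- plate: Loose cast slab (cover), 31 mm tall with four 3 mm corner feet, 0.5 to 0.85 kg. Origin: underside, at the pin-side long edge, where the far pin bears. x across to the pins, y along that edge, away from the robot: spans x -140 to 0, y -160 to +40 mm; corner to push (-140, -160). Starts turned 0.30 to 0.42 rad clockwise from the fixture, up to 8 mm short of the far pin. Friction holds it where left.
- plate_edge_far (a point): Point on the cover's pin-side face above its origin, 17 mm above the underside (where the far pin bears); axes as the cover.
- pin_far (a point): Centre of the far pin, 17 mm above the board; axes as the fixture.
- plate_edge_near (a point): Point on the cover's pin-side face, 120 mm from plate_edge_far towards the robot, 17 mm above the underside (where the near pin bears); axes as the cover.
- plate_top (a point): Centre of the cover's flat top, 43 mm above the bench; axes as the cover. A tin standing with its centre 10 to 30 mm from this point towards the pins (+x) is well clear of the pipe.
- tray: Fixed shallow steel tray, 280 (x) x 110 (y) mm, walls 4 mm thick and 25 mm tall, floor 4 mm above the bench. Origin at the centre of its underside. The tins stand in it, one towards each end.
- tin_a_mid (a point): Centre, half-way up, of one of the two sealed steel tins that look alike: 60 mm diameter, 90 mm tall. One is full of shot (0.6 to 0.85 kg), the other empty (0.11 to 0.18 kg); only lifting tells which. z is its axis.
- tin_b_mid (a point): Centre, half-way up, of the other sealed steel tin, the same in looks: 60 mm diameter, 90 mm tall. z is its axis.
- brush: Bystander, leave alone: hand brush lying beyond the tray.
- bush: Bystander, leave alone: brass ring 44 mm wide, 30 mm tall, on the fixture board's corner to the right, near the robot.
- file: Bystander, leave alone: hand file with wooden handle, 310 mm long, lying between the tray and the fixture.
- oil_bottle: Bystander, leave alone: white bottle 60 mm wide, 170 mm tall.
- air_grinder: Bystander, leave alone: grey pencil-shaped air grinder lying at the left, about 40 mm tall.
There are look-alikes about, which are no part of the job. Leave any yellow look-alike of the part that bears tin_a_mid alone.

How it is judged:
On the way, in this order (a step that is already met when the one before it is completed fails the run):
1. while the fingers push the cover, its pin-side edge bears on the far pin (within 3 mm) while it is still clear of the near pin (contact force between the fingers and plate above 0.5 N and x of pin_far in the frame of plate below 0.0125 m and x of plate_edge_near in the frame of fixture below 0.055 m), for 0.1 s.
2. the cover's pin-side edge is flush against both pins, before any tin stands on it (x of each of plate_edge_far, plate_edge_near in the frame of fixture above 0.067 m and y of plate_edge_far in the frame of fixture between 0.022 and 0.098 m and angle between plate's own z axis and vertical below 0.05 rad and height (world z) of plate_top below 0.046 m and linear speed of plate below 0.02 m/s and horizontal distance between each of tin_b_mid, tin_a_mid and plate_top above 0.12 m), for 0.2 s.
3. the full tin (it bears on the cover with over 3.8 N) stands on the cover, let go (((x of tin_a_mid in the frame of plate_top between -0.055 and 0.055 m and y of tin_a_mid in the frame of plate_top between -0.085 and 0.085 m and z of tin_a_mid in the frame of plate_top between 0.041 and 0.049 m and angle between tin_a_mid's own z axis and vertical below 0.08 rad and contact force between tin_a and plate above 3.8 N and contact force between the fingers and tin_a below 0.1 N) or (x of tin_b_mid in the frame of plate_top between -0.055 and 0.055 m and y of tin_b_mid in the frame of plate_top between -0.085 and 0.085 m and z of tin_b_mid in the frame of plate_top between 0.041 and 0.049 m and angle between tin_b_mid's own z axis and vertical below 0.08 rad and contact force between tin_b and plate above 3.8 N and contact force between the fingers and tin_b below 0.1 N))), for 0.2 s.
At the end, for the whole second after the job is handed in: Cover flat, its pin-side edge within 3 mm of both pins and both pins on that edge (at most 38 mm out of place along it); full tin upright on the cover, its centre at least 15 mm inside the edges; empty tin upright in the tray; all let go and at rest (x of each of plate_edge_far, plate_edge_near in the frame of fixture above 0.067 m and y of plate_edge_far in the frame of fixture between 0.022 and 0.098 m and angle between plate's own z axis and vertical below 0.05 rad and height (world z) of plate_top below 0.046 m and linear speed of each of plate, tin_a, tin_b below 0.02 m/s and ((x of tin_a_mid in the frame of plate_top between -0.055 and 0.055 m and y of tin_a_mid in the frame of plate_top between -0.085 and 0.085 m and z of tin_a_mid in the frame of plate_top between 0.041 and 0.049 m and angle between each of tin_a_mid, tin_b_mid's own z axis and vertical below 0.08 rad and contact force between tin_a and plate above 3.8 N and z of tin_b_mid in the frame of tray between 0.042 and 0.056 m and x of tin_b_mid in the frame of tray between -0.135 and 0.135 m and y of tin_b_mid in the frame of tray between -0.05 and 0.05 m) or (x of tin_b_mid in the frame of plate_top between -0.055 and 0.055 m and y of tin_b_mid in the frame of plate_top between -0.085 and 0.085 m and z of tin_b_mid in the frame of plate_top between 0.041 and 0.049 m and angle between each of tin_b_mid, tin_a_mid's own z axis and vertical below 0.08 rad and contact force between tin_b and plate above 3.8 N and z of tin_a_mid in the frame of tray between 0.042 and 0.056 m and x of tin_a_mid in the frame of tray between -0.135 and 0.135 m and y of tin_a_mid in the frame of tray between -0.05 and 0.05 m))); the robot touches nothing.
It fails at once if the suction pipe is knocked (over 8 N) (contact force between any of the arm, the fingers, tin_a, tin_b and pipe above 8 N).
It fails at once if the cover is rammed (over 50 N by the fingers) (contact force between the fingers and plate above 50 N).
It fails at once if a tin is dropped (falls free by more than about 10 mm) ((contact force between the fingers and tin_a below 0.05 N and linear speed of tin_a above 0.45 m/s) or (contact force between the fingers and tin_b below 0.05 N and linear speed of tin_b above 0.45 m/s)).
It fails at once if a bystander is shifted by more than 30 mm (distance of any of brush, bush, file, oil_bottle, air_grinder from where it was at the start of the episode above 0.03 m).
It also fails if it takes over 72 s, if anything falls off the work surface, if the arm or the gripper's body presses on something with over 40 N, if the wrist force passes 120 N, or if a joint passes its speed limit or range.

### The arm

A 7-joint arm with a two-finger parallel gripper is mounted at the origin on the work surface. World frame = base frame: x ahead of the robot, y to its left, z up, the work surface at z = 0. Lengths are in m, angles in rad, forces in N, time in s.
With the tool pointing down it reaches from about 0.4 to 0.85 m from the base axis. Payload 6.9 kg.
Tool frame: the origin (TCP) lies midway between the tips of the shut fingers; the grasp point (between the pads) lies behind it (ctrl.pinch_z is the z of the grasp point in the tool frame, in m); z points along the fingers, y is the direction in which the jaws open and shut (so a half turn about z gives the same grasp; the last joint's range is limited). The gripper opens to 85 mm and grips with 20 to 120 N. Pads are 22 mm wide; open, the fingers measure 114 mm over their backs; the gripper's body (76 mm by 85 mm) begins 54 mm behind the grasp point. The pads swing forward as they close: fully open they stand 13 mm farther back than shut.
Start: joints at [-1.042, 0.507, -0.238, 1.5, 0.126, 1.149, -0.155], TCP at [0.257, 0.57, 0.231] pointing down, gripper open.
Joint ranges: [-3.08, 3.08], [-0.24, 2.05], [-1.43, 1.35], [0, 2.5], [-1.52, 4.66], [0.17, 1.96], [-2.89, 2.89]. Speed limits (rad/s): [2.39, 2.39, 3.14, 3.14, 3.14, 3.14, 3.14].

### API

Orientations are given as a unit quaternion [w, x, y, z].
In Python, from station import ctrl, get_state, vision, ticket, models gives the robot as it stands. Calls block until the motion is done:
- ctrl.movep(position, orientation): joint-space move of the TCP to a pose.
- ctrl.movel(position, frame=None, max_speed=0.15): straight line of the TCP; frame=None keeps the orientation; max_speed is the mean speed in m/s.
- ctrl.set_joints(angles): joint-space move.
- ctrl.ungrasp() and ctrl.close_gripper(force=None): open the fingers fully, or close them until they stop; force is the grip in N (None keeps the last).
- ctrl.pause(seconds).
- ctrl.ik(position, orientation): joint angles nearest the present ones, or None.
- get_state(): the state.
- vision.grab_frame(name): name is "scene" or "top" or "wrist"; returns (picture, depth): 420x560x3 uint8, blue, green, red; 420x560 float32, m along the optical axis (not along the pixel's ray), 0 where there is no reading.
- vision.camera_info(name): a dict with "mtx" (3x3 intrinsics, pixels), "R" (3x3) and "t" (3): a world point X has camera coordinates R X + t; the wrist camera has in their place "hand_eye" (4x4, takes a point from camera to tool coordinates, whose origin is the TCP and whose axes are the flange's). Camera axes: x right, y down, z forward; pixel columns grow to the right and rows downward; lengths in m; the calibration is good to about 2 mm. A picture is of the moment at which its call begins: read the wrist's pose just before it. camera_info takes no time and is no camera call.
A pose or a line that the arm cannot do raises ctrl.Unreachable and nothing moves.
- ticket.close_job(): hands the job in, once; it reports no verdict.
Trained networks look in the newest picture that a camera, given by its name, has taken for a name from the list of things; names that differ only in an ending like _2 or _b are one class to them, and where a whole thing is asked for, a point or a joint stands for the part that bears it (a point fixed in the world has none). Each returns a list of dicts, best first, with "p" (0 to 1); they miss things now and then, are a little off and sometimes report something else, mostly with a low value. They report only what shows in the picture. A call takes as long as a camera call. They do not tell look-alikes from the thing itself.
- models.recognise(camera, target): "point" ([column, row] in pixels, amid what is visible of it).
- models.masks_of(camera, target): "mask" (420x560 bool, what is visible of it) and "point" ([column, row] in pixels, amid what is visible of it).
The state is a dict: "time": time; "qpos": joint angles; "qd": joint speeds; "tau": joint torques, N m; "tcp_pos": TCP position; "eef_rot": TCP orientation; "contact_force": force on the tool from outside, world axes, zero at the start; "wrist_torque": the same for the moment, N m; "width": finger opening in m.
Only numpy, scipy, OpenCV 4.12 (cv2) and the standard library are available. Lean on these libraries where they do the work, as an engineer would, in place of code of your own. Each camera call takes 0.05 s, during which the arm holds its last target.

## Working session

There is one attempt and no reset: what is moved stays moved. The work goes in short steps, each a Python script; the robot and the scene stay as the last script left them, time stands still between calls to the robot, and variables do not carry over. Pictures are saved under pics/ and viewed, and the job is handed in when it is done.

```bash
ls; mkdir -p pics; python3 - <<'E'
from station import ctrl,get_state,vision,models
import cv2,numpy as np
s=get_state();print(s, ctrl.pinch_z)
for n in("scene","top","wrist"):
    p,d=vision.grab_frame(n);cv2.imwrite(f"pics/a_{n}.png",p)
    i=vision.camera_info(n);print(n,i)
E
```

```text
pics
{'time': 0.0, 'qpos': array([-1.04150728,  0.50837953, -0.23751928,  1.5011458 ,  0.12566173,
        1.14891758, -0.15479877]), 'qd': array([-6.89462828e-05, -4.10914350e-04, -1.35256175e-03,  6.50015884e-04,
        7.96770290e-04,  1.46604507e-03, -2.41421642e-04]), 'tau': array([ 4.18855734e-04, -6.20596075e+01, -2.18608595e+00, -2.49638218e+01,
        1.27602226e-02,  1.24536903e-02,  7.89497449e-06]), 'tcp_pos': array([0.25686121, 0.56920929, 0.23039912]), 'eef_rot': array([-1.95412647e-04,  2.10312577e-01,  9.77633750e-01, -9.12057918e-04]), 'contact_force': array([0.77173855, 0.5594749 , 0.00608151]), 'wrist_torque': array([-0.01040622,  0.00208444,  0.00120202]), 'width': 0.08531205289380174} -0.0187
scene {'mtx': array([[476.69436944,   0.        , 275.20984546],
       [  0.        , 476.69436944, 207.36120123],
       [  0.        ,   0.        ,   1.        ]]), 'R': array([[-0.7475151 ,  0.66421595, -0.00619144],
       [ 0.4224425 ,  0.46818647, -0.77610809],
       [-0.51260463, -0.58276804, -0.63056951]]), 't': array([ 0.40593914, -0.17328476,  1.49489758])}
to
[... 227 characters left out ...]
],
       [-9.80977925e-01, -1.60419647e-02, -1.93455335e-01],
       [ 1.93478414e-01,  1.15378383e-04, -9.81104525e-01]]), 't': array([-0.03384206,  0.51129853,  1.4455678 ])}
wrist {'mtx': array([[295.75091527,   0.        , 279.70725766],
       [  0.        , 295.75091527, 210.47248154],
       [  0.        ,   0.        ,   1.        ]]), 'hand_eye': array([[ 6.76990712e-04, -9.53910652e-01, -3.00090002e-01,
         7.71770653e-02],
       [ 9.99999497e-01,  4.23774549e-04,  9.08885045e-04,
         4.28079360e-04],
       [-7.39824621e-04, -3.00090466e-01,  9.53910460e-01,
        -1.42428684e-01],
       [ 0.00000000e+00,  0.00000000e+00,  0.00000000e+00,
         1.00000000e+00]])}
```

View pics/a_top.png

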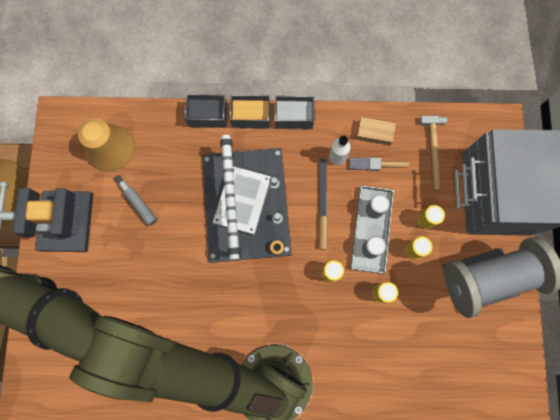

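View pics/a_scene.png

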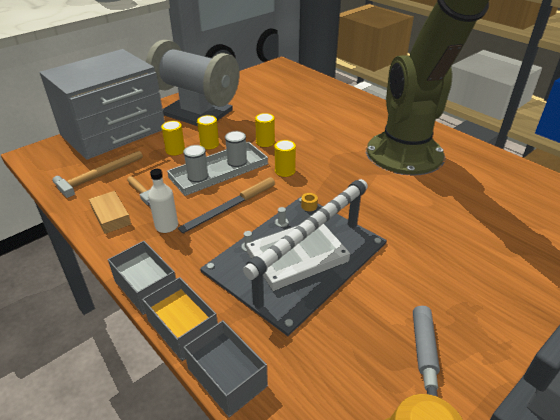

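```bash
cat > h.py <<'E'
from station import ctrl,get_state,vision,models,ticket
import cv2,numpy as np
def cloud(n,d):
    i=vision.camera_info(n);K=i["mtx"];v,u=np.mgrid[:420,:560]
    c=np.stack([(u-K[0,2])/K[0,0]*d,(v-K[1,2])/K[1,1]*d,d],-1)
    return (c-i["t"])@i["R"]
def proj(n,X):
    i=vision.camera_info(n);c=np.atleast_2d(X)@i["R"].T+i["t"];p=c@i["mtx"].T;return p[:,:2]/p[:,2:]
def onz(n,uv,z):
    i=vision.camera_info(n);r=np.linalg.inv(i["mtx"])@np.array([uv[0],uv[1],1.]);r=i["R"].T@r;o=-i["R"].T@i["t"]
    return o+r*(z-o[2])/r[2]
E
python3 - <<'E'
from h import *
p,d=vision.grab_frame("top");P=cloud("top",d)
np.savez("top.npz",p=p,d=d)
cv2.imwrite("pics/b_fix.png",cv2.resize(p[130:275,190:310],None,fx=5,fy=4.1*5/4.1,interpolation=cv2.INTER_CUBIC)[:600*5])
c=p[130:275,190:310];cv2.imwrite("pics/b_fix.png",cv2.resize(c,None,fx=4,fy=4,interpolation=cv2.INTER_CUBIC))
for t in["fixture","plate","tray","tin_a_mid","pipe","bush","file","oil_bottle","brush","air_grinder"]:
    for m in models.masks_of("top",t)[:4]:
        k=m["mask"];q=P[k&(d>0)]
        print(t,round(m["p"],2),np.round(m["point"]),np.round(np.median(q,0),3),np.round(np.percentile(q,[2,98],axis=0),3).tolist(),k.sum())
E
```

```text
fixture 0.76 [236. 206.] [0.553 0.115 0.013] [[0.384, -0.032, 0.006], [0.748, 0.239, 0.145]] 6722
plate 0.66 [245. 197.] [0.575 0.099 0.043] [[0.474, 0.037, 0.033], [0.675, 0.192, 0.05]] 2030
tray 0.93 [368. 232.] [ 0.484 -0.306  0.006] [[0.355, -0.377, -0.002], [0.627, -0.25, 0.033]] 2135
tin_a_mid 0.94 [384. 290.] [ 0.281 -0.337  0.09 ] [[0.254, -0.369, 0.016], [0.308, -0.313, 0.097]] 396
tin_a_mid 0.81 [375. 244.] [ 0.419 -0.304  0.093] [[0.394, -0.339, 0.004], [0.45, -0.281, 0.101]] 422
tin_a_mid 0.78 [337. 272.] [ 0.342 -0.177  0.09 ] [[0.318, -0.206, 0.014], [0.37, -0.15, 0.097]] 345
tin_a_mid 0.74 [432. 217.] [ 0.518 -0.488  0.088] [[0.495, -0.524, 0.001], [0.549, -0.467, 0.096]] 459
pipe 0.91 [228. 196.] [0.557 0.142 0.14 ] [[0.375, 0.113, 0.124], [0.749, 0.173, 0.149]] 1274
pipe 0.48 [248. 197.] [0.572 0.101 0.043] [[0.474, 0.034, 0.025], [0.671, 0.194, 0.132]] 2152
bush 0.51 [281. 248.] [ 0.417 -0.003  0.041] [[0.399, -0.022, 0.019], [0.44, 0.016, 0.049]] 103
file 0.95 [321. 205.] [ 0.564 -0.152  0.017] [[0.425, -0.167, -0.001], [0.718, -0.139, 0.031]] 703
file 0.37 [377. 208.] [ 0.551 -0.319  0.093] [[0.527, -0.352, 0.005], [0.585, -0.296, 0.1]] 433
oil_bottle 0.84 [340. 150.] [ 0.724 -0.196  0.111] [[0.708, -0.224, 0.014], [0.751, -0.173, 0.174]] 427
brush 0.98 [371. 162.] [ 0.711 -0.316  0.019] [[0.693, -0.432, 0.006], [0.731, -0.247, 0.027]] 520
brush 0.27 [228. 197.] [0.566 0.143 0.14 ] [[0.378, 0.114, 0.042], [0.751, 0.174, 0.149]] 1279
air_grinder 0.7 [136. 204.] [0.559 0.455 0.034] [[0.495, 0.4, 0.003], [0.644, 0.53, 0.044]] 597
air_grinder 0.5 [230. 198.] [0.551 0.143 0.14 ] [[0.377, 0.113, 0.033], [0.75, 0.174, 0.149]] 1254
```

View pics/b_fix.png

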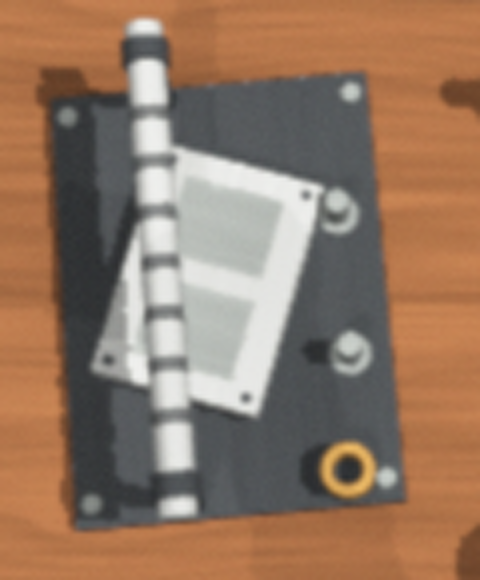

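```bash
cat >> h.py <<'E'
from scipy.optimize import least_squares
def fit2(n,model,px,x0):
    def tr(q):
        c,s=np.cos(q[2]),np.sin(q[2]);m=np.array(model,float)
        return np.stack([q[0]+c*m[:,0]-s*m[:,1],q[1]+s*m[:,0]+c*m[:,1],m[:,2]],1)
    r=least_squares(lambda q:(proj(n,tr(q))-np.array(px)).ravel(),x0,loss="soft_l1")
    return r.x,(proj(n,tr(r.x))-np.array(px))
def T2(q,xy):
    c,s=np.cos(q[2]),np.sin(q[2]);return np.array([q[0]+c*xy[0]-s*xy[1],q[1]+s*xy[0]+c*xy[1]])
def inv2(q,X):
    c,s=np.cos(q[2]),np.sin(q[2]);dx=X[0]-q[0];dy=X[1]-q[1];return np.array([c*dx+s*dy,-s*dx+c*dy])
E
python3 - <<'E'
from h import *
cr=lambda L:[(190+(a+.5)/4-.5,130+(b+.5)/4-.5) for a,b in L]
b=[(-.155,.185,.012),(.115,.185,.012),(.115,-.185,.012),(-.155,-.185,.012),(.08,.06,.057),(.08,-.06,.057)]
q,r=fit2("top",b,cr([(52,100),(365,73),(405,503),(75,528),(338,204),(351,345)]),[.56,.09,-1.5]);print(q,r.round(1).tolist())
pl=[(0,.04,.043),(0,-.16,.043),(-.14,-.16,.043),(-.14,.04,.043)]
w,r=fit2("top",pl,cr([(323,187),(258,415),(93,370),(175,148)]),[.6,.03,-1.8]);print(w,r.round(1).tolist())
print("yaw rel",w[2]-q[2],"pinfar in plate",inv2(w,T2(q,(.08,.06))),"edges in fixture",inv2(q,T2(w,(0,0))),inv2(q,T2(w,(0,-.12))),"corner",T2(w,(-.14,-.16)),inv2(q,T2(w,(-.14,-.16))))
# depth pipe axis
z=np.load("top.npz");P=cloud("top",z["d"]);k=(P[...,2]>.135)&(P[...,2]<.16)&(P[...,1]>.08)&(P[...,1]<.2)&(P[...,0]>.36)&(P[...,0]<.77)
A=P[k];f=np.polyfit(A[:,0],A[:,1],1);print("pipe y=",f,"model",T2(q,(-.06,-.15)),T2(q,(-.06,.15)),np.polyval(f,[T2(q,(-.06,-.15))[0],T2(q,(-.06,.15))[0]]))
E
```

```text
[ 0.56935446  0.08376246 -1.46898931] [[-0.3, -0.5], [0.6, -0.2], [0.3, 0.1], [-0.1, 0.9], [-0.1, -0.5], [-0.3, 0.2]]
[ 0.61497028  0.02865912 -1.83523269] [[1.4, 0.1], [0.2, 0.7], [-0.1, 0.1], [-2.1, -1.4]]
yaw rel -0.36624337990687494 pinfar in plate [0.01194216 0.02623729] edges in fixture [0.05945401 0.0397794 ] [ 0.01648075 -0.07226211] corner [0.49712302 0.20561116] [-0.12855876 -0.05947381]
pipe y= [0.10638868 0.08349803] model [0.41403327 0.1282071 ] [0.71247991 0.15869647] [0.12754649 0.15929783]
```

```bash
cat >> h.py <<'E'
from scipy.spatial.transform import Rotation as R
def quat(M):
    q=R.from_matrix(M).as_quat();return np.array([q[3],q[0],q[1],q[2]])
def rotm(q): return R.from_quat([q[1],q[2],q[3],q[0]]).as_matrix()
FIX=np.array([0.56935446,0.08376246,-1.46898931])
def wcam(s):
    i=vision.camera_info("wrist");T=np.eye(4);T[:3,:3]=rotm(s["eef_rot"]);T[:3,3]=s["tcp_pos"]
    return i["mtx"],T@i["hand_eye"]
def projw(s,X):
    K,C=wcam(s);c=(np.atleast_2d(X)-C[:3,3])@C[:3,:3];p=c@K.T;return p[:,:2]/p[:,2:]
def fx(xyz):  # fixture->world
    return np.array([*T2(FIX,xyz[:2]),xyz[2]])
def lean(a,sx=1):
    # tool z = fixture +x*sin a - z*cos a ; tool x = sx*(cos a, sin a) in plane
    X=np.array([np.cos(FIX[2]),np.sin(FIX[2]),0]);Z=np.array([0,0,1.])
    z=X*np.sin(a)-Z*np.cos(a);x=sx*(X*np.cos(a)+Z*np.sin(a));y=np.cross(z,x)
    return np.stack([x,y,z],1)
E
python3 - <<'E'
from h import *
print(rotm(get_state()["eef_rot"]).round(2))
for sx in(1,-1):
  print("down",ctrl.ik([.57,.08,.4],quat(lean(0,sx))))
  for a in (30,35,40,45):
    for p in((-.15,-.07,.026),(-.08,-.11,.026),(-.16,-.06,.1),(-.2,-.06,.25)):
      j=ctrl.ik(fx(p),quat(lean(np.radians(a),sx)));print(sx,a,p,None if j is None else np.round(j,2))
E
```

```text
[[-0.91  0.41  0.  ]
 [ 0.41  0.91  0.  ]
 [-0.    0.   -1.  ]]
down [-0.79456653  0.53067089  1.15198587  1.31239215 -0.48078627  1.59220216
 -2.7511892 ]
1 30 (-0.15, -0.07, 0.026) [-0.42  0.84 -0.56  1.77  0.82  1.23  1.81]
1 30 (-0.08, -0.11, 0.026) [-0.36  0.76 -0.53  1.97  0.86  1.1   1.77]
1 30 (-0.16, -0.06, 0.1) [-0.4   0.76 -0.62  1.69  0.76  1.36  1.9 ]
1 30 (-0.2, -0.06, 0.25) [-0.42  0.64 -0.7   1.45  0.67  1.67  2.04]
1 35 (-0.15, -0.07, 0.026) [-0.46  0.88 -0.56  1.73  0.84  1.32  1.78]
1 35 (-0.08, -0.11, 0.026) [-0.41  0.81 -0.53  1.94  0.87  1.19  1.72]
1 35 (-0.16, -0.06, 0.1) [-0.44  0.8  -0.61  1.66  0.79  1.45  1.87]
1 35 (-0.2, -0.06, 0.25) [-0.46  0.68 -0.7   1.43  0.71  1.75  2.  ]
1 40 (-0.15, -0.07, 0.026) [-0.5   0.92 -0.56  1.7   0.86  1.41  1.75]
1 40 (-0.08, -0.11, 0.026) [-0.44  0.85 -0.53  1.91  0.88  1.28  1.69]
1 40 (-0.16, -0.06, 0.1) [-0.48  0.84 -0.61  1.62  0.82  1.54  1.83]
1 40 (-0.2, -0.06, 0.25) [-0.54  0.71 -0.61  1.4   0.72  1.79  2.01]
1 45 (-0.15, -0.07, 0.026) [-0.53  0.97 -0.56  1.66  0.87  1.51  1.72]
1 45 (-0.08, -0.11, 0.026) [-0.48
[... 703 characters left out ...]
-0.16, -0.06, 0.1) [-0.94  0.75  0.26  1.66  0.34  1.14 -0.82]
-1 35 (-0.2, -0.06, 0.25) [-0.98  0.62  0.25  1.43  0.33  1.49 -0.73]
-1 40 (-0.15, -0.07, 0.026) [-0.98  0.88  0.28  1.7   0.37  1.06 -0.91]
-1 40 (-0.08, -0.11, 0.026) [-0.96  0.82  0.31  1.92  0.44  0.9  -0.96]
-1 40 (-0.16, -0.06, 0.1) [-0.98  0.8   0.28  1.63  0.37  1.2  -0.85]
-1 40 (-0.2, -0.06, 0.25) [-1.01  0.67  0.27  1.41  0.37  1.54 -0.75]
-1 45 (-0.15, -0.07, 0.026) [-1.01  0.93  0.29  1.66  0.4   1.13 -0.94]
-1 45 (-0.08, -0.11, 0.026) [-0.99  0.87  0.32  1.88  0.46  0.96 -0.99]
-1 45 (-0.16, -0.06, 0.1) [-1.01  0.84  0.29  1.6   0.4   1.27 -0.88]
-1 45 (-0.2, -0.06, 0.25) [-1.03  0.71  0.28  1.39  0.41  1.59 -0.77]
```

```bash
python3 - <<'E'
from h import *
ctrl.movep(fx((-.02,-.02,.36)),quat(lean(0,-1)))
ctrl.pause(.2)
s=get_state();p,d=vision.grab_frame("wrist")
import pickle;pickle.dump((s,p,d),open("w1.pkl","wb"))
cv2.imwrite("pics/c_w.png",p);print(s["time"],s["tcp_pos"])
print(projw(s,[fx((.08,.06,.057)),fx((.08,-.06,.057)),fx((.115,-.185,.012))]).round(1))
E
```

```text
2.9333 [0.54729342 0.1024948  0.35975288]
[[329.1 233.3]
 [254.9 233.2]
 [187.7 241.9]]
```

View pics/c_w.png

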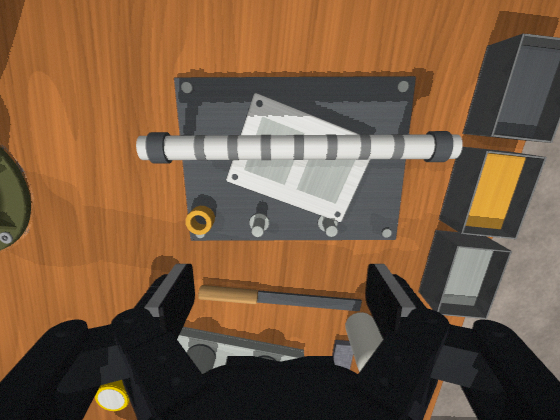

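```bash
python3 - <<'E'
from h import *
import pickle;s,p,d=pickle.load(open("w1.pkl","rb"))
cv2.imwrite("pics/c_z.png",cv2.resize(p[70:250,210:390],None,fx=3.3,fy=3.3,interpolation=cv2.INTER_CUBIC))
E
```

```text
(no output)
```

View pics/c_z.png

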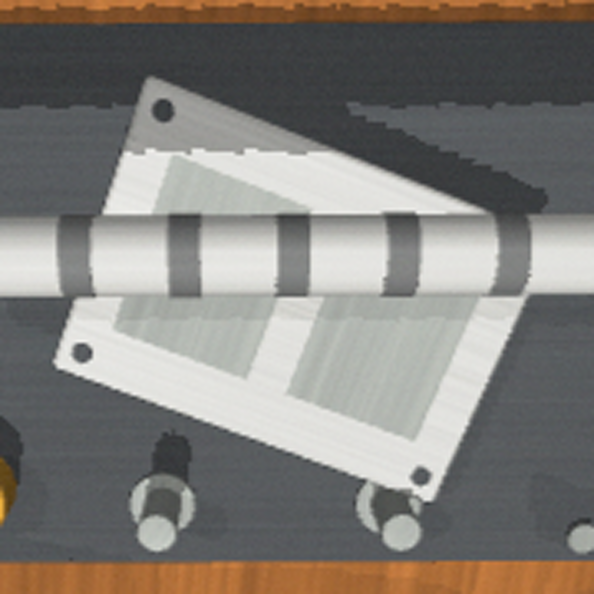

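```bash
cat >> h.py <<'E'
def fitg(f,model,px,x0):
    m=np.array(model,float)
    def tr(q): return np.array([[*T2(q,a[:2]),a[2]] for a in m])
    r=least_squares(lambda q:(f(tr(q))-np.array(px)).ravel(),x0)
    return r.x,(f(tr(r.x))-np.array(px))
E
python3 - <<'E'
from h import *
import pickle;s,p,d=pickle.load(open("w1.pkl","rb"))
cr=lambda L:[((a+.5)/3.3-.5+210,(b+.5)/3.3-.5+70) for a,b in L]
f=lambda X:projw(s,X)
q,r=fitg(f,[(.08,.06,.057),(.08,-.06,.057),(-.155,-.185,.012),(-.155,.185,.012)],cr([(402,533),(157,533)])+[(176,76.5),(415,76.5)],FIX);print(q,r.round(1).tolist())
w,r=fitg(f,[(0,.04,.043),(0,-.16,.043),(-.14,-.16,.043)],cr([(435,500),(55,366),(148,77)]),[.615,.028,-1.83]);print(w,r.round(1).tolist())
print("yaw rel",w[2]-q[2],"pinfar in plate",inv2(w,T2(q,(.08,.06))),"edges",inv2(q,T2(w,(0,0))),inv2(q,T2(w,(0,-.12))),"corner",inv2(q,T2(w,(-.14,-.16))))
E
```

```text
[ 0.57283618  0.08722191 -1.46759121] [[0.2, 0.3], [0.0, 0.3], [-2.2, -0.1], [2.0, 0.1]]
[ 0.61995304  0.03647512 -1.81688379] [[0.7, 1.0], [-0.4, 0.7], [-0.3, -1.3]]
yaw rel -0.3492925740716928 pinfar in plate [0.01689546 0.0256957 ] edges [0.05533085 0.04163812] [ 0.01426286 -0.07111569] corner [-0.13097257 -0.06078764]
```

```bash
sed -i 's/^FIX=.*/FIX=np.array([0.571,0.0855,-1.468])/' h.py; python3 - <<'E'
from h import *
Q=quat(lean(np.radians(38),-1))
ctrl.close_gripper(40)
ctrl.movep(fx((-.22,-.02,.25)),Q)
ctrl.movel(fx((-.19,-.02,.08)),max_speed=.2)
ctrl.movel(fx((-.155,-.02,.027)),max_speed=.1)
ctrl.pause(.15)
s=get_state();print(s["time"],s["tcp_pos"],fx((-.155,-.02,.027)),s["contact_force"],s["width"])
np.save("f0.npy",s["contact_force"])
p,d=vision.grab_frame("top");cv2.imwrite("pics/d.png",cv2.resize(p[130:275,150:310],None,fx=4,fy=4,interpolation=cv2.INTER_CUBIC))
p,d=vision.grab_frame("scene");cv2.imwrite("pics/d2.png",cv2.resize(p[140:340,200:440],None,fx=3,fy=3,interpolation=cv2.INTER_CUBIC))
E
```

```text
6.6583 [0.53544967 0.238417   0.02750713] [0.53520019 0.23762946 0.027     ] [ 0.31450191  0.23142095 -0.48555925] -0.0005090833513821913
```

View pics/d.png

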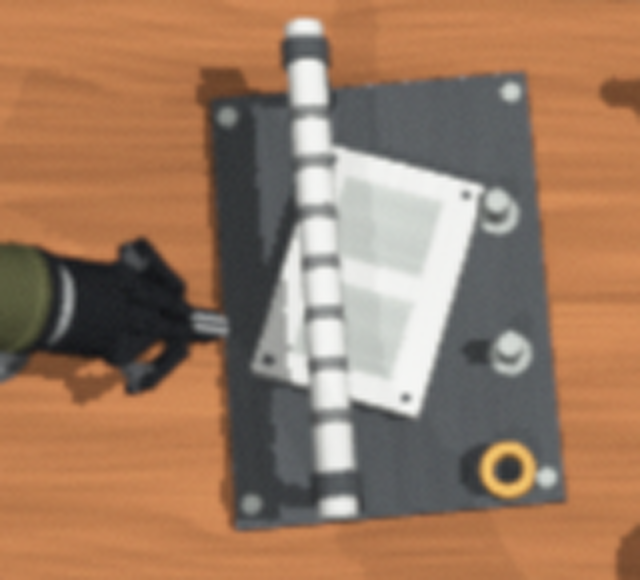

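View pics/d2.png

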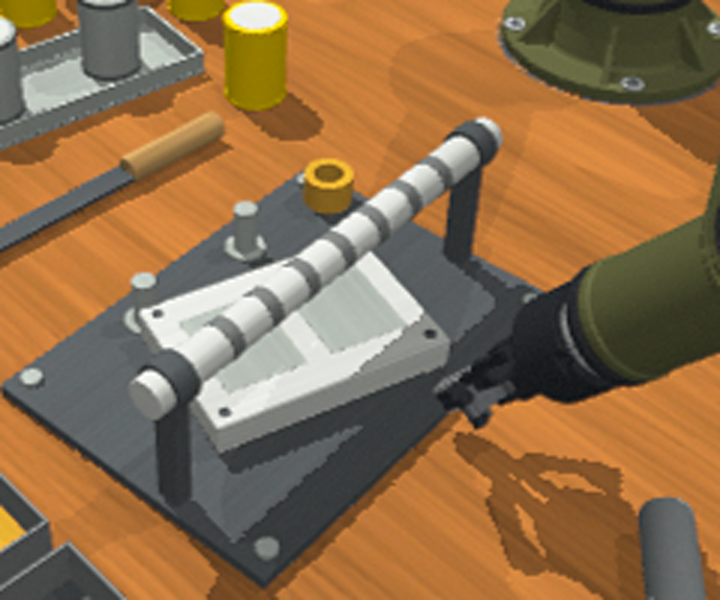

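```bash
python3 - <<'E'
from h import *
f0=np.load("f0.npy");X=np.array([np.cos(FIX[2]),np.sin(FIX[2]),0]);Y=np.array([-X[1],X[0],0])
ctrl.movel(fx((-.145,-.03,.027)),max_speed=.05)
x,y=-.145,-.03
for k in range(14):
    x+=.003;y-=.0012
    ctrl.movel(fx((x,y,.027)),max_speed=.03)
    s=get_state();f=s["contact_force"]-f0
    print(round(s["time"],2),round(x,4),inv2(FIX,s["tcp_pos"]).round(4),(f@X).round(1),(f@Y).round(1),f[2].round(1))
    if abs(f@X)>15:break
p,d=vision.grab_frame("top");cv2.imwrite("pics/e.png",cv2.resize(p[130:275,150:310],None,fx=4,fy=4,interpolation=cv2.INTER_CUBIC))
E
```

```text
7.45 -0.142 [-0.1418 -0.0312] -1.0 -0.1 0.0
7.71 -0.139 [-0.1387 -0.0324] 1.1 -0.2 1.3
7.97 -0.136 [-0.1357 -0.0337] 1.3 -0.5 1.1
8.22 -0.133 [-0.1327 -0.0349] 0.7 -0.1 0.7
8.48 -0.13 [-0.1306 -0.0359] -0.7 0.4 0.4
8.74 -0.127 [-0.1277 -0.0372] -3.5 0.5 0.4
9.0 -0.124 [-0.1241 -0.0385] -2.8 -0.6 0.7
9.26 -0.121 [-0.1208 -0.0397] -2.4 -0.6 -0.3
9.52 -0.118 [-0.1184 -0.0409] -4.3 -0.7 1.3
9.78 -0.115 [-0.1163 -0.0421] -6.8 -2.2 1.7
10.03 -0.112 [-0.1139 -0.0435] -8.5 -2.8 1.3
10.29 -0.109 [-0.1114 -0.0448] -9.8 -3.0 3.1
10.55 -0.106 [-0.109 -0.046] -12.3 -4.5 4.6
10.81 -0.103 [-0.1064 -0.0474] -12.7 -3.7 4.7
```

View pics/e.png

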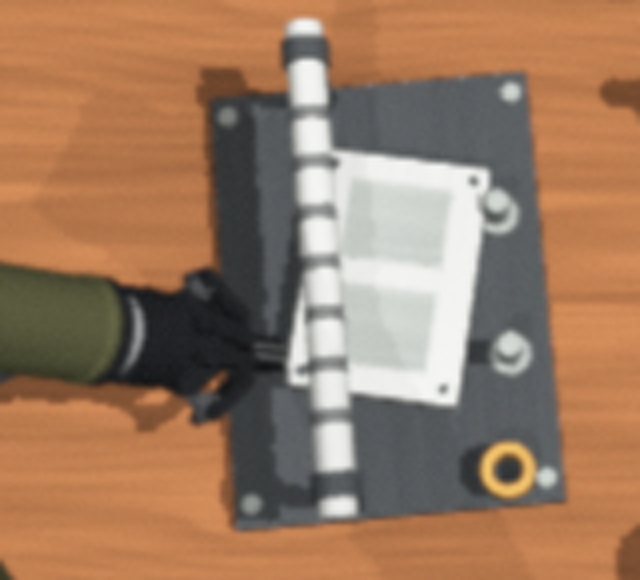

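```bash
python3 - <<'E'
from h import *
f0=np.load("f0.npy");X=np.array([np.cos(FIX[2]),np.sin(FIX[2]),0]);Y=np.array([-X[1],X[0],0])
x,y=inv2(FIX,get_state()["tcp_pos"]);x=-.103
for k in range(10):
    x+=.0025;y-=.0025
    ctrl.movel(fx((x,y,.027)),max_speed=.03)
    s=get_state();f=s["contact_force"]-f0
    print(round(s["time"],2),round(x,4),inv2(FIX,s["tcp_pos"]).round(4),(f@X).round(1),(f@Y).round(1),f[2].round(1))
    if abs(f@X)>20:break
p,d=vision.grab_frame("top");cv2.imwrite("pics/f.png",cv2.resize(p[130:275,150:310],None,fx=4,fy=4,interpolation=cv2.INTER_CUBIC))
E
```

```text
11.14 -0.1005 [-0.1025 -0.0504] -9.5 -4.1 2.4
11.41 -0.098 [-0.0995 -0.0528] -7.3 -3.3 0.9
11.68 -0.0955 [-0.0965 -0.0552] -6.9 -1.7 1.6
11.94 -0.093 [-0.0936 -0.0577] -6.5 -2.1 1.0
12.21 -0.0905 [-0.0908 -0.0602] -5.0 -2.7 0.3
12.47 -0.088 [-0.0879 -0.0627] -3.1 -1.9 -0.9
12.74 -0.0855 [-0.0851 -0.065 ] -3.2 -1.8 -1.4
13.01 -0.083 [-0.0824 -0.0675] -1.2 -0.8 -0.7
13.28 -0.0805 [-0.08 -0.07] -2.1 -1.0 -1.5
13.54 -0.078 [-0.0776 -0.0725] -2.1 0.1 -0.3
```

View pics/f.png

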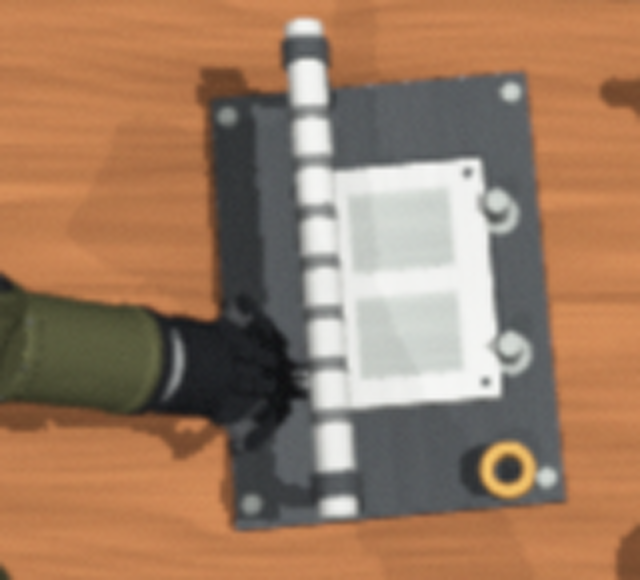

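```bash
python3 - <<'E'
from h import *
f0=np.load("f0.npy");X=np.array([np.cos(FIX[2]),np.sin(FIX[2]),0]);Y=np.array([-X[1],X[0],0])
x,y=-.078,-.0725
for k in range(8):
    x+=.0015;y+=.0006
    ctrl.movel(fx((x,y,.027)),max_speed=.02)
    s=get_state();f=s["contact_force"]-f0
    print(round(s["time"],2),round(x,4),inv2(FIX,s["tcp_pos"]).round(4),(f@X).round(1),(f@Y).round(1),f[2].round(1))
    if abs(f@X)>16:break
p,d=vision.grab_frame("top");c=p[160:250,220:310];cv2.imwrite("pics/g.png",cv2.resize(c,None,fx=6,fy=6,interpolation=cv2.INTER_CUBIC))
E
```

```text
13.84 -0.0765 [-0.0774 -0.0723] -6.0 -1.5 2.9
14.09 -0.075 [-0.0772 -0.0721] -9.1 -3.9 5.5
14.34 -0.0735 [-0.0772 -0.0718] -13.2 -6.3 7.1
14.59 -0.072 [-0.0771 -0.0714] -16.7 -8.9 8.2
```

View pics/g.png

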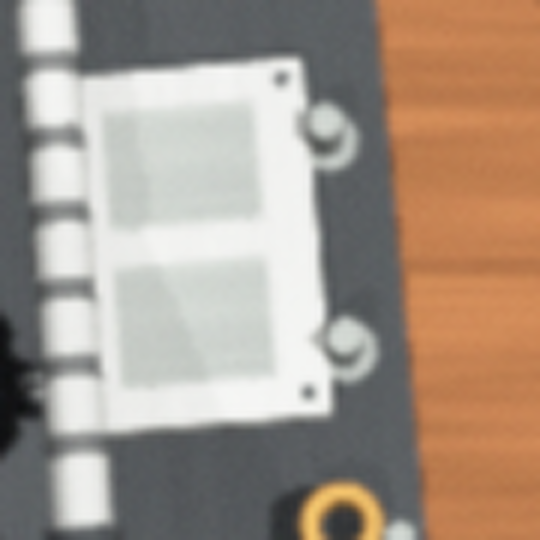

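```bash
python3 - <<'E'
from h import *
cr=lambda L:[((a+.5)/6-.5+220,(b+.5)/6-.5+160) for a,b in L]
w,r=fit2("top",[(0,.04,.043),(0,-.16,.043)],cr([(303,58),(333,412)]),[.63,.02,-1.47]);print(w,r.round(1).tolist(),inv2(FIX,T2(w,(0,0))),inv2(FIX,T2(w,(0,-.12))))
f0=np.load("f0.npy");X=np.array([np.cos(FIX[2]),np.sin(FIX[2]),0]);Y=np.array([-X[1],X[0],0])
ctrl.movel(fx((-.095,-.07,.027)),max_speed=.05)
ctrl.movel(fx((-.092,-.015,.027)),max_speed=.08)
ctrl.movel(fx((-.083,-.015,.027)),max_speed=.05)
x,y=-.083,-.015;
for k in range(10):
    x+=.0015
    ctrl.movel(fx((x,y,.027)),max_speed=.02)
    s=get_state();f=s["contact_force"]-f0
    print(round(s["time"],2),round(x,4),inv2(FIX,s["tcp_pos"]).round(4),(f@X).round(1),(f@Y).round(1),f[2].round(1))
    if abs(f@X)>15:break
E
```

```text
[ 0.63916845  0.02037868 -1.46788228] [[-0.0, -0.2], [0.0, 0.2]] [0.07177268 0.06112615] [ 0.07178681 -0.05887385]
16.68 -0.0815 [-0.0815 -0.015 ] 0.4 0.5 -0.1
16.93 -0.08 [-0.0799 -0.015 ] 0.4 0.3 0.2
17.18 -0.0785 [-0.0783 -0.015 ] 0.3 -0.6 0.2
17.43 -0.077 [-0.0777 -0.0149] -2.4 -0.5 0.6
17.68 -0.0755 [-0.0775 -0.0149] -6.5 -2.3 2.5
17.93 -0.074 [-0.0775 -0.0149] -10.8 -2.7 5.5
18.18 -0.0725 [-0.0774 -0.0149] -14.5 -4.5 8.4
18.43 -0.071 [-0.0773 -0.0149] -18.5 -5.6 11.2
```

```bash
python3 - <<'E'
from h import *
ctrl.movel(fx((-.10,-.015,.027)),max_speed=.06)
ctrl.movel(fx((-.17,-.015,.05)),max_speed=.15)
ctrl.movel(fx((-.21,-.015,.25)),max_speed=.25)
ctrl.movep(np.array([.47,-.2,.40]),quat(lean(0,-1)))
ctrl.ungrasp()
ctrl.pause(.1)
s=get_state();print(s["time"],s["contact_force"])
p,d=vision.grab_frame("top");P=cloud("top",d);np.savez("top2.npz",p=p,d=d)
c=p[120:300,200:440];cv2.imwrite("pics/h.png",cv2.resize(c,None,fx=3.3,fy=3.3,interpolation=cv2.INTER_CUBIC))
for lo in((.39,.47),(.51,.6)):
    k=(P[...,2]>.085)&(P[...,2]<.105)&(P[...,0]>lo[0])&(P[...,0]<lo[1])&(P[...,1]<-.26)&(P[...,1]>-.38)
    q=P[k];print(len(q),q.mean(0),q.min(0),q.max(0), cv2.minEnclosingCircle(q[:,:2].astype(np.float32)))
pw,dw=vision.grab_frame("wrist");cv2.imwrite("pics/h2.png",pw)
E
```

```text
23.4667 [-0.00779127 -0.33599062 -0.10947013]
211 [ 0.41884244 -0.31660169  0.09472293] [ 0.39297425 -0.33891715  0.08632547] [ 0.45204353 -0.28818568  0.10211413] ((0.4232979118824005, -0.31021004915237427), 0.03060850314795971)<stdin>:13: RuntimeWarning: Mean of empty slice.
  ret = um.true_divide(
Traceback (most recent call last):
ValueError: zero-size array to reduction operation minimum which has no identity
```

View pics/h.png

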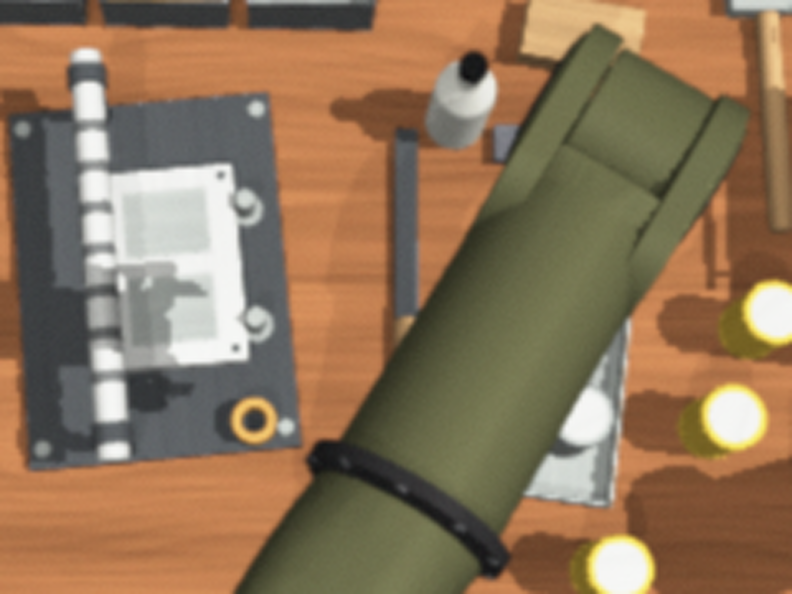

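```bash
python3 - <<'E'
from h import *
z=np.load("top.npz");p,d=z["p"],z["d"];P=cloud("top",d)
for lo in((.39,.47),(.51,.6)):
    k=(P[...,2]>.085)&(P[...,2]<.105)&(P[...,0]>lo[0])&(P[...,0]<lo[1])&(P[...,1]<-.26)&(P[...,1]>-.38)
    q=P[k];print(len(q),q.mean(0),np.median(q[:,2]), cv2.minEnclosingCircle(q[:,:2].astype(np.float32)))
s=get_state();pw,dw=vision.grab_frame("wrist");cv2.imwrite("pics/h2.png",pw)
print(s["qpos"],s["tcp_pos"])
cv2.imwrite("pics/h3.png",cv2.resize(p[175:285,340:410],None,fx=5,fy=5,interpolation=cv2.INTER_CUBIC))
for c in((.4195,-.3145),(.5525,-.326)):print(projw(s,[*c,.094] ).round(1),proj("top",[*c,.094]))
E
```

```text
307 [ 0.42276542 -0.30951178  0.09499654] 0.09491411530678225 ((0.4231664836406708, -0.3100132942199707), 0.03065534681081772)
294 [ 0.55585704 -0.32432881  0.09440815] 0.09437343060597153 ((0.5569515824317932, -0.32501327991485596), 0.031328458338975906)
[-0.10726868  0.26973217  0.64490746  1.47228771 -0.16204561  1.45335321
  0.64191788] [ 0.46998705 -0.20002617  0.40002315]
[[241.7 236.9]] [[377.45923736 246.52581423]]
[[321.2 250.9]] [[380.14115904 204.61931967]]
```

View pics/h2.png

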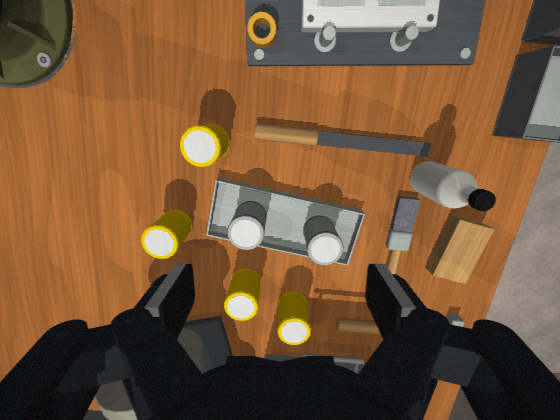

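View pics/h3.png

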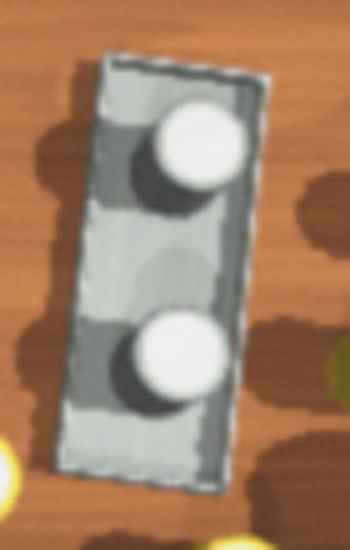

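```bash
python3 - <<'E'
from h import *
Q=quat(lean(0,-1));c=(.423,-.310)
ctrl.movep([*c,.17],Q)
ctrl.movel([*c,.040],max_speed=.12);ctrl.pause(.1)
s=get_state();f0=s["contact_force"];print(s["time"],s["tcp_pos"],f0)
ctrl.close_gripper(45);s=get_state();print("w",s["width"],s["contact_force"]-f0)
ctrl.movel([*c,.055],max_speed=.04);ctrl.pause(.25)
s=get_state();print(s["time"],s["width"],s["contact_force"]-f0)
E
```

```text
25.9167 [ 0.4233764  -0.31026204  0.04068001] [-0.0854038  -0.83094554  0.80527502]
w 0.0592527576307158 [0.23990691 2.5865879  4.31722158]
27.0583 0.05881037959579767 [-0.31684552  0.35250175 -3.12928887]
```

```bash
python3 - <<'E'
from h import *
F=[]
for _ in range(8):
    F.append(get_state()["contact_force"]);ctrl.pause(.04)
print(np.mean(F,0),np.std(F,0),get_state()["tcp_pos"])
E
```

```text
[-0.22916307 -0.19092186 -1.43046359] [0.33944773 0.3257623  0.80175691] [ 0.42299527 -0.31001819  0.0549688 ]
```

```bash
python3 - <<'E'
from h import *
Q=quat(lean(0,-1));c=(.423,-.310)
ctrl.movel([*c,.0402],max_speed=.05);ctrl.pause(.1)
ctrl.ungrasp();ctrl.movel([*c,.17],max_speed=.15)
c=(.5565,-.3247)
ctrl.movel([*c,.17],max_speed=.2)
p,d=vision.grab_frame("wrist");cv2.imwrite("pics/i.png",p)
ctrl.movel([*c,.040],max_speed=.12);ctrl.pause(.1)
s=get_state();print(s["time"],s["tcp_pos"])
ctrl.close_gripper(60);s=get_state();print("w",s["width"])
ctrl.movel([*c,.055],max_speed=.04);ctrl.pause(.2)
F=[]
for _ in range(6):
    F.append(get_state()["contact_force"]);ctrl.pause(.04)
s=get_state();print(s["time"],s["width"],np.mean(F,0),s["tcp_pos"])
E
```

```text
31.55 [ 0.55694976 -0.32502047  0.04089785]
w 0.05887948541820873
32.8917 0.05897083029310655 [ 0.11244612  0.19395925 -6.67989959] [ 0.55645652 -0.32470249  0.05493301]
```

View pics/i.png

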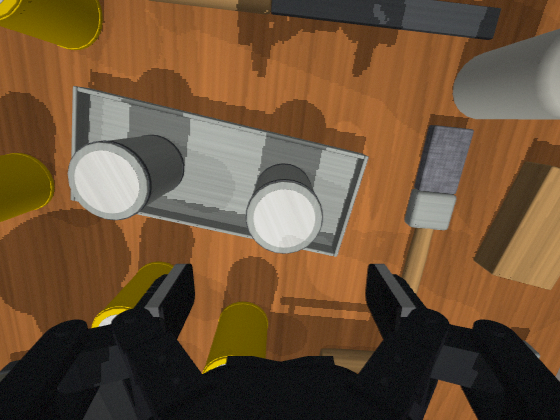

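```bash
python3 - <<'E'
from h import *
c=(.5565,-.3247)
ctrl.movel([*c,.22],max_speed=.15)
ctrl.movel(fx((.022,0,.22)),max_speed=.2)
ctrl.movel(fx((.022,0,.10)),max_speed=.12)
ctrl.pause(.2)
F=[]
for _ in range(3):
    F.append(get_state()["contact_force"]);ctrl.pause(.03)
b=np.mean(F,0)[2];print(b)
z=.10
for k in range(14):
    z-=.003 if z>.086 else .0015
    ctrl.movel(fx((.022,0,z)),max_speed=.02)
    s=get_state();f=s["contact_force"][2]-b;print(round(s["time"],2),round(z,4),s["tcp_pos"][2].round(4),f.round(1))
    if f>4.5:break
p,d=vision.grab_frame("scene");cv2.imwrite("pics/j.png",cv2.resize(p[100:340,180:440],None,fx=2.5,fy=2.5,interpolation=cv2.INTER_CUBIC))
E
```

```text
-6.2810115259270844
37.98 0.097 0.0968 0.2
38.28 0.094 0.0938 0.2
38.58 0.091 0.0908 0.1
38.88 0.088 0.0878 -0.3
39.18 0.085 0.0848 -0.5
39.43 0.0835 0.0834 -0.8
39.68 0.082 0.0819 -0.1
39.93 0.0805 0.0804 0.3
40.18 0.079 0.08 11.6
```

View pics/j.png

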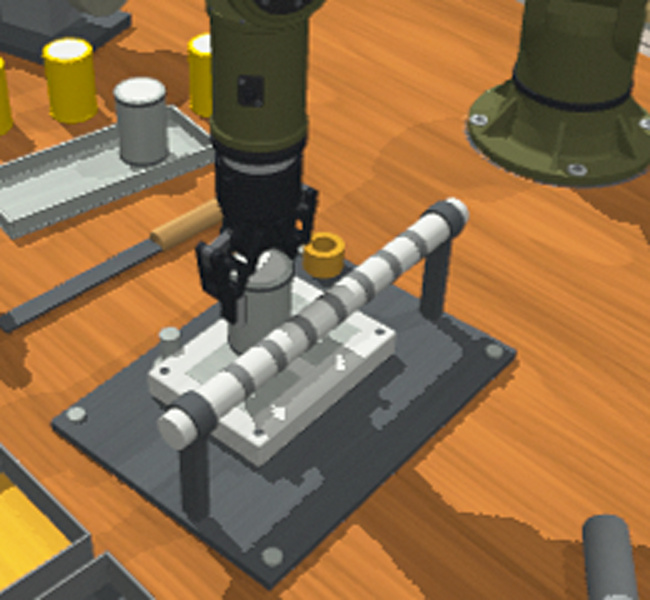

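Landed on the cover (TCP 0.080, +11.6 N). Ease off, release, retreat straight up and check.

```bash
python3 - <<'E'
from h import *
ctrl.movel(fx((.022,0,.0798)),max_speed=.02);ctrl.pause(.1)
print(get_state()["contact_force"])
ctrl.ungrasp();ctrl.pause(.1)
ctrl.movel(fx((.022,0,.22)),max_speed=.12)
ctrl.movep([.30,.0,.40],quat(lean(0,-1)));ctrl.pause(.2)
s=get_state();print(s["time"],s["contact_force"])
p,d=vision.grab_frame("top");P=cloud("top",d);c=p[130:285,190:410];cv2.imwrite("pics/k.png",cv2.resize(c,None,fx=3.5,fy=3.5,interpolation=cv2.INTER_CUBIC))
k=(P[...,2]>.12)&(P[...,2]<.15)&(P[...,0]>.5)&(P[...,0]<.65)&(P[...,1]<.11)&(P[...,1]>0)
q=P[k];print("full top",np.median(q[:,2]),q[:,2].std(),inv2(FIX,cv2.minEnclosingCircle(q[:,:2].astype(np.float32))[0]))
k=(P[...,2]>.085)&(P[...,2]<.105)&(P[...,0]>.38)&(P[...,0]<.47)&(P[...,1]<-.26)&(P[...,1]>-.38)
q=P[k];print("empty",np.median(q[:,2]),cv2.minEnclosingCircle(q[:,:2].astype(np.float32)))
p,d=vision.grab_frame("scene");cv2.imwrite("pics/k2.png",p)
E
```

```text
[-1.77900083  0.48466556  0.84133551]
43.8417 [-0.43690916  0.20918796 -1.00238921]
full top 0.13337069176277058 0.0032614219714679283 [ 0.02215613 -0.00113396]
empty 0.09464944068989069 ((0.42166703939437866, -0.309299498796463), 0.030985957011580467)
```

View pics/k.png

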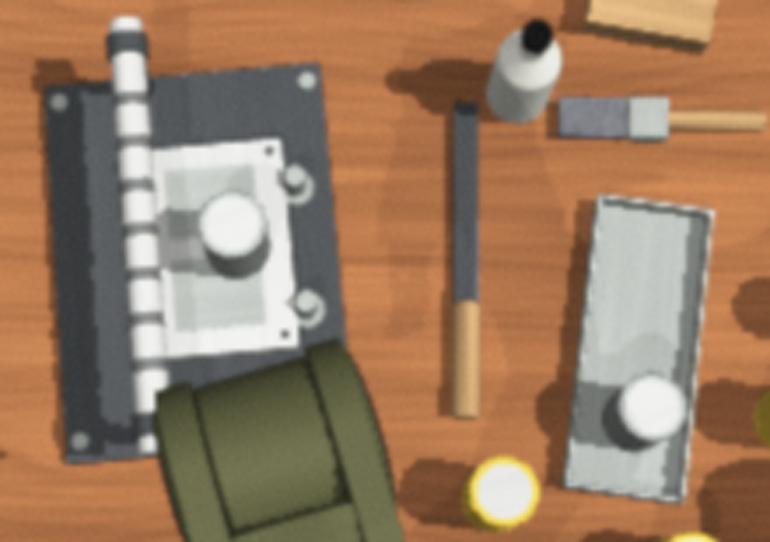

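View pics/k2.png

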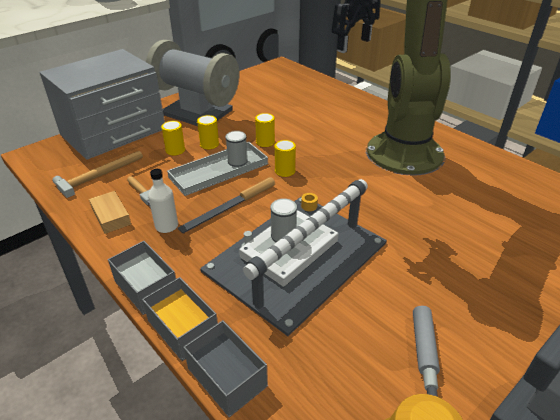

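```bash
python3 - <<'E'
from h import *
cr=lambda L:[((a+.5)/3.5-.5+190,(b+.5)/3.5-.5+130) for a,b in L]
w,r=fit2("top",[(0,.04,.043),(0,-.16,.043)],cr([(281,140),(298,345)]),[.63,.02,-1.47]);print(w,r.round(1).tolist(),inv2(FIX,T2(w,(0,0))),inv2(FIX,T2(w,(0,-.12))))
ticket.close_job()
E
```

```text
[ 0.63859267  0.02100004 -1.46961365] [[-0.0, -0.4], [0.0, 0.4]] [0.07109552 0.06061717] [ 0.07090188 -0.05938267]
the job is handed in; nothing more can be done
```

The cover is flush against both pins, the full tin stands on it as the hold-down weight, and I handed the job in at about 44 s of the 72 s allowed. `close_job` reports no verdict, so the figures below are only my own checks.

- **Cover:** I pushed its near-left corner from under the pipe with the gripper leaning 38°, until it bore on the far pin and turned in. A second push nearer the middle, up to about 19 N, confirmed it could go no further. At the end its edge measured x = 71 mm at both pins and y = 61 mm along the edge. Flush is 70 mm; the camera calibration is good to about 2 mm.
- **Pipe:** I did not see or feel it being touched, but no sensor measures it separately.
- **Tins:** The first tin lifted weighed about 1.4 N, so it is the empty one. I set it back at nearly the same spot, and it stands upright in the tray. The second weighed about 6.7 N, so it is the full one. It now stands about 22 mm from the cover's centre towards the pins, its top at 133 mm as expected.
- **Bystanders:** In the last pictures the brush, file, bottle, bush and air grinder look to be where they were, as do the yellow look-alikes. I checked this by eye, not by measurement.

Two readings disagreed. Before the push, the top and wrist cameras differed by about 5 mm on the gap to the far pin, so I went by force and pictures instead. The first single force reading on the empty tin was about 3.1 N, which was noise; the average settled at 1.4 N.

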